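# Open the shutter and hold the tall clear cell in the light path by its frosted faces

## Robot

A 6-joint arm with a two-finger parallel gripper is mounted at the origin on the work surface. World frame = base frame: x ahead of the robot, y to its left, z up, the work surface at z = 0. Lengths are in m, angles in rad, forces in N, time in s.
With the tool pointing down it reaches from about 0.275 to 0.825 m from the base axis. Payload 4.9 kg.
Tool frame: the origin (TCP) lies at the very end of the fingers, on their centre line; the grasp point (between the pads) lies grip_point_offset behind it (grip_point_offset is the distance from the TCP to the grasp point, in m); z points along the fingers, y is the line along which they close (so a half turn about z gives the same grasp; the last joint's range is limited). The gripper opens to 85 mm and grips with 20 to 120 N. Pads are 22 mm wide; open, the fingers measure 114 mm over their backs; the gripper's body (76 mm by 85 mm) begins 54 mm behind the grasp point. The pads swing forward as they close: fully open they stand 13 mm farther back than shut.
Start: joints at [-1.308, 0.326, -0.193, 1.052, 0, 1.437], TCP at [0.213, -0.507, 0.231] pointing down, gripper open.
Joint ranges: [-2.65, 2.65], [-0.97, 1.79], [-1.3, 1.35], [-1.93, 2.1], [-1.47, 1.37], [-3.14, 3.14]. Speed limits (rad/s): [2.57, 2.57, 3.14, 3.14, 3.14, 3.14].

## Interface

Orientations are given as a unit quaternion [x, y, z, w].
In Python, from plant import * gives the robot as it stands. Calls block until the motion is done:
- move_ptp(position, orientation): joint-space move of the TCP to a pose.
- move_l(position, feed=0.15, rotation=None, force_limit=None): straight line of the TCP; rotation=None keeps the orientation; feed is the mean speed in m/s. With force_limit (N) it stops when the force on the tool has changed by that much, and returns True; else False.
- move_j(angles): joint-space move.
- release() and close(grasp_force=None): open the fingers fully, or close them until they stop; grasp_force is the grip in N (None keeps the last).
- wait(seconds).
- solve_ik(position, orientation): joint angles nearest the present ones, or None.
- snapshot(name): name is "scene" or "top"; returns the picture (420x560x3 uint8, blue, green, red); there is no depth.
- calibration(name): a dict with "intrinsics" (3x3 intrinsics, pixels), "distortion" ([k1, k2, p1, p2, k3] as OpenCV has them; the pictures are not rectified), "extrinsics" (4x4, takes a point from camera to world coordinates). Camera axes: x right, y down, z forward; pixel columns grow to the right and rows downward; lengths in m; the calibration is good to about 2 mm. A picture is of the moment at which its call begins. calibration takes no time and is no camera call.
A pose or a line that the arm cannot do raises Unreachable and nothing moves.
- hand_in(): hands the job in; it is judged then, once.
Readings, each from a call of its own:
- current_t(): time.
- current_qpos(): joint angles.
- current_qd(): joint speeds.
- current_joint_torque(): joint torques, N m.
- current_ee_pos(): TCP position.
- current_tool_rot(): TCP orientation.
- current_wrist_force(): force on the tool from outside, world axes, zero at the start.
- current_torque(): the same for the moment, N m.
- current_opening(): finger opening in m.
- current_gripper_force(): force on a finger pad.
Only numpy, scipy, OpenCV 4.12 (cv2) and the standard library are available. Lean on these libraries where they do the work, as an engineer would, in place of code of your own. Each camera call takes 0.05 s, during which the arm holds its last target. There are 200 camera calls.

## Task

On the through-light tester, swing the shutter handle on top all the way open until it points back over the lamp; after that, pick the tall clear cell out of the tray by its two frosted faces only (never a finger on the polished windows) and keep it upright. Hold it in the air midway between the lamp's tunnel and the round receiver lens, windows facing them, with the little ring on its windows centred on the line of light, touching neither tester nor table, and finish while still holding it there. Leave the other things where they stand.

Things in the scene. Friction and masses are not known exactly. Their poses are not given: they have to be found in the camera images.
- tester: through-light tester fixed to the table, origin on the table under the middle of the light gap; its light runs along its y. Base plate 90 x 420 mm, 14 mm high. At +y a square dark tunnel (66 mm wide, y 70 to 130 mm), then the finned grey lamp house (114 mm wide, y 135 to 255), tops 135 mm high. At -y a black receiver lens, 54 mm across, front at y -70, its grey body to y -155, top 128 mm high
- light_mid (a point): the point on the level line of light midway between tunnel and lens, 100 mm above the table; axes as the tester's (y along the light, towards the lamp; z up). The gap between tunnel and lens is 140 mm long, with nothing in it above the base plate
- shutter (a joint): quarter-turn shutter handle on top of the tunnel, upright hinge axis: 0 = closed stop (lever lies across the light, towards the tester's -x), 1.571 = open stop (lever lies along the light, towards +y, over the lamp). Opening is clockwise seen from above. Starts up to 0.35 from closed; friction about 1.2 N at the post; stays where left
- shutter_pivot (a point): point on the handle's hinge axis at the underside of the lever, 145 mm above the table; axes as the tester's
- shutter_post (a point): centre of the top of the handle's upright round black post, 16 mm in diameter, 45 mm tall, 60 mm from the hinge axis; post top 198 mm above the table, steel lever under it (14 mm wide, 8 mm thick, its top 153 mm above the table)
- tray: fixed flat grey tray, 130 x 270 mm, floor 6 mm thick, rim 12 mm above the table; origin under its centre. Three things stand in it in a row, about 85 mm apart, in any order
- cell: the tall clear cell, an upright block 80 mm tall, its top 8 mm a black stopper. Origin at the centre of its underside, z up. Across its x it is 33 mm between the two polished clear windows; across its y it is 24 mm between the two whitish frosted faces (each 32 mm wide, from the bottom up to 72 mm). 55 to 100 g, stands free on the tray floor
- cell_frosted: the two frosted faces of the tall cell (its +y and -y sides), same origin and axes as the cell: the only place for fingers
- cell_windows: the two polished clear windows of the tall cell (its +x and -x sides), same origin and axes as the cell: fingers must not touch them
- cell_ring (a point): centre of the tall cell on the line through the little rings (16 mm across) on both windows, 28 mm above its underside; axes as the cell's (x through the windows)
- short_cell: a like cell, only 50 mm tall, in the tray; leave it. Origin centre of underside
- gauge: a plain steel cylinder, 28 mm diameter, 60 mm tall, standing in the tray; leave it. Origin centre of underside
- brush: small brush lying near the robot, about 20 mm high; leave it
- tape: roll of tape lying flat, 90 mm across, 24 mm high; leave it
- bezel: black moulded frame lying flat, 100 x 80 mm, 18 mm high; leave it
- cleaner: white bottle, 52 mm across, 140 mm tall, standing beyond the tester; leave it
There are look-alikes about, which are no part of the job. Leave any green, purple or red look-alike of the cell alone.

How it is judged:
On the way, in this order (a step that is already met when the one before it is completed fails the run):
1. the shutter handle is turned to its open stop (value of joint shutter above 1.45 rad), for 0.2 s.
2. the tall cell is lifted off the tray by its frosted faces (height (world z) of cell above 0.03 m and contact force between the fingers and cell_frosted above 0.5 N), for 0.2 s.
At the end, for the whole second after the job is handed in: Shutter above 1.42 rad; tall cell held still by its frosted faces only, upright within 0.15 rad, windows square to the light within 0.17 rad, ring within 8 mm sideways and in height of the line of light and 25 mm of midway; touching neither tester nor tray (value of joint shutter above 1.42 rad and x of cell_ring in the frame of light_mid between -0.008 and 0.008 m and z of cell_ring in the frame of light_mid between -0.008 and 0.008 m and y of cell_ring in the frame of light_mid between -0.025 and 0.025 m and angle between the x axis of cell_ring and the y axis of light_mid, either way round below 0.17 rad and angle between cell's own z axis and vertical below 0.15 rad and height (world z) of cell above 0.05 m and contact force between the fingers and cell_frosted above 0.5 N and contact force between the fingers and cell_windows below 0.1 N and contact force between cell and tester below 0.05 N and contact force between cell and tray below 0.05 N and linear speed of cell below 0.02 m/s); the arm keeps its last pose, push and grip.
It fails at once if a finger presses on a polished window of the tall cell (contact force between the fingers and cell_windows above 0.4 N).
It fails at once if the tall cell is tipped (angle between cell's own z axis and vertical above 0.5 rad).
It fails at once if another thing is moved from its place by more than 25 mm (distance of any of short_cell, gauge, brush, tape, bezel, cleaner from where it was at the start of the episode above 0.025 m).
It also fails if it takes over 58 s, if anything falls off the work surface, if the arm or the gripper's body presses on something with over 40 N, if the wrist force passes 120 N, or if a joint passes its speed limit or range.

## Working session

There is one attempt and no reset: what is moved stays moved. The work goes in short steps, each a Python script; the robot and the scene stay as the last script left them, time stands still between calls to the robot, and variables do not carry over. Pictures are saved under pics/ and viewed, at most 10 in all, crops included, and the job is handed in when it is done.

```bash
mkdir -p pics; ls; cat > h.py <<'E'
from plant import *
import numpy as np, cv2
from scipy.spatial.transform import Rotation as R
def ray(cam,uv):
    c=calibration(cam);K=np.array(c["intrinsics"]);T=np.array(c["extrinsics"])
    p=cv2.undistortPoints(np.array(uv,float).reshape(-1,1,2),K,np.array(c["distortion"],float)).reshape(-1,2)
    d=np.c_[p,np.ones(len(p))]@T[:3,:3].T
    return T[:3,3],d
def onplane(cam,uv,z):
    o,d=ray(cam,uv); return o+d*((z-o[2])/d[:,2])[:,None]
def proj(cam,P):
    c=calibration(cam);T=np.linalg.inv(np.array(c["extrinsics"]))
    return cv2.projectPoints(np.array(P,float).reshape(-1,3),cv2.Rodrigues(T[:3,:3])[0],T[:3,3],np.array(c["intrinsics"]),np.array(c["distortion"],float))[0].reshape(-1,2)
def down(yaw): # tool z down, tool y (closing) direction at angle yaw in the plane
    y=np.array([np.cos(yaw),np.sin(yaw),0]);z=np.array([0,0,-1.]);return R.from_matrix(np.c_[np.cross(y,z),y,z]).as_quat()
E
python3 - <<'E'
from h import *
for n in("scene","top"):
    cv2.imwrite(f"pics/{n}0.png",snapshot(n)); c=calibration(n); print(n,np.round(c["extrinsics"],3).tolist(),np.round(c["intrinsics"],1).tolist())
print(grip_point_offset,current_t(),current_tool_rot())
E
```

```text
pics
scene [[0.085, 0.563, -0.822, 1.311], [0.996, -0.061, 0.061, -0.174], [-0.016, -0.824, -0.566, 0.66], [0.0, 0.0, 0.0, 1.0]] [[418.4, 0.0, 281.5], [0.0, 418.4, 209.9], [0.0, 0.0, 1.0]]
top [[0.017, -0.998, 0.053, 0.526], [-1.0, -0.017, -0.006, -0.08], [0.007, -0.053, -0.999, 1.24], [0.0, 0.0, 0.0, 1.0]] [[511.8, 0.0, 274.0], [0.0, 511.8, 211.9], [0.0, 0.0, 1.0]]
0.0187 0.1 [ 9.80385751e-01  1.97086696e-01 -6.12387883e-05 -7.80930936e-04]
```

View pics/scene0.png

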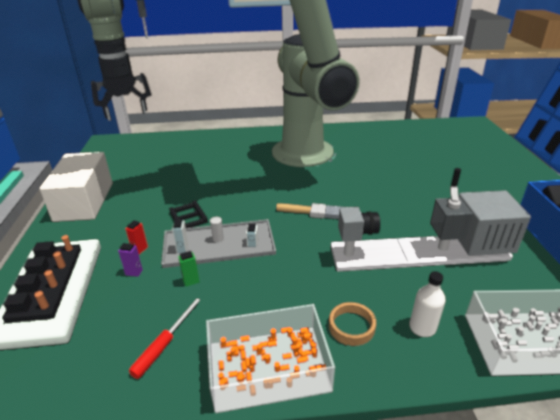

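View pics/top0.png

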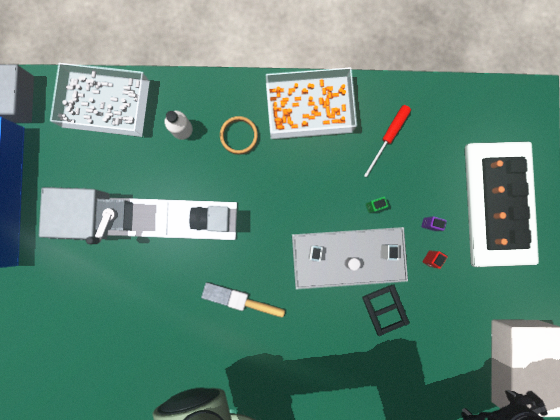

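Top view: tester on the left (lamp at column 70, lens at 200), with the tray at about (350,258). The scene view shows the tall cell at its left end, (180,238), which is (393,253) in top. Next I'll zoom in on the details.

```bash
python3 - <<'E'
import cv2,numpy as np
t=cv2.imread("pics/top0.png")
a=cv2.resize(t[175:275,30:250],(792,360),interpolation=cv2.INTER_CUBIC) #3.6x
b=cv2.resize(t[220:295,285:415],None,fx=3.1,fy=3.1,interpolation=cv2.INTER_CUBIC)
o=np.zeros((600,800,3),np.uint8);o[:360,:792]=a;o[362:362+b.shape[0],:b.shape[1]]=b[:238]
s=cv2.imread("pics/scene0.png");c=cv2.resize(s[165:240,425:525],None,fx=3.1,fy=3.1,interpolation=cv2.INTER_CUBIC)
o[362:362+c.shape[0],410:410+c.shape[1]]=c
cv2.imwrite("pics/z1.png",o)
E
```

```text
(no output)
```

View pics/z1.png

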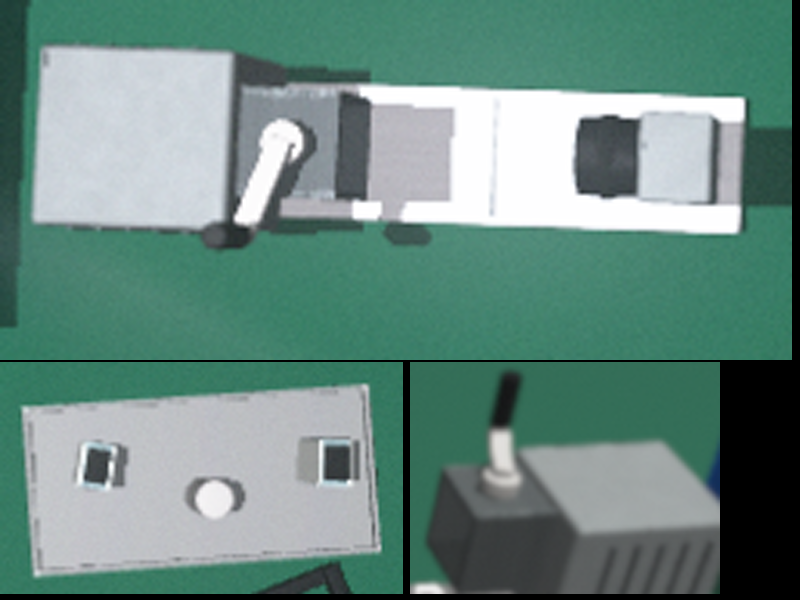

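Zoom: the hub is at crop (284,140). The lever points to −x and is swung a little towards the lamp, and the post top is near (213,236). The tall cell's stopper is at b-crop (338,462), with its narrow side roughly along world y. Now I'll compute poses.

```bash
cat > m.py <<'E'
from h import *
from scipy.optimize import least_squares
t=cv2.imread("pics/top0.png")
f=lambda c:np.array(c,float)/3.6+[30,175]-0.36
img=f([(42,46),(235,53),(232,230),(33,222),(746,98),(740,233)])
mod=np.array([(57,255,135),(57,135,135),(-57,135,135),(-57,255,135),(45,-210,14),(-45,-210,14)])/1000
W=np.vstack([onplane("top",img[:4],.135),onplane("top",img[4:],.014)])[:,:2]
def tf(p,m): c,s=np.cos(p[2]),np.sin(p[2]); return m[:,:2]@np.array([[c,s],[-s,c]])+p[:2]
r=least_squares(lambda p:(tf(p,mod)-W).ravel(),[.55,.2,0],loss="soft_l1",f_scale=.003)
p=r.x;print("tester",p,"res mm",np.round((tf(p,mod)-W)*1e3,1).tolist())
# hub & post
hub=onplane("top",f([(284,140)]),.153)[0];post=onplane("top",f([(213,236)]),.198)[0]
print("hub",hub,"post",post,np.linalg.norm(hub-post),"hub in tester",np.linalg.inv(np.array([[np.cos(p[2]),-np.sin(p[2])],[np.sin(p[2]),np.cos(p[2])]]))@(hub[:2]-p[:2]))
d=post-hub;print("lever angle from +y open:",np.arctan2(d[1],d[0])-p[2]-np.pi/2)
# scene check of post top
print("post scene px",proj("scene",post),"hub",proj("scene",hub))
# cells: upsample, dark mask
g=cv2.cvtColor(t,cv2.COLOR_BGR2GRAY);U=cv2.resize(g,None,fx=8,fy=8,interpolation=cv2.INTER_CUBIC)
for name,(u,v),z in(("tall",(394,253),.086),("short",(317,254),.056)):
    m=np.zeros_like(U);sl=np.s_[(v-13)*8:(v+13)*8,(u-14)*8:(u+14)*8];m[sl]=(U[sl]<95)*255
    c=max(cv2.findContours(m,0,2)[0],key=cv2.contourArea)
    b=cv2.boxPoints(cv2.minAreaRect(c));q=onplane("top",(b+.5)/8-.5,z)
    e=np.diff(np.vstack([q,q[:1]]),axis=0)[:,:2]
    print(name,q.mean(0),"sides mm",np.round(np.linalg.norm(e,axis=1)*1e3,1),"ang",np.degrees(np.arctan2(e[:,1],e[:,0])), "scene px",proj("scene",q.mean(0)))
E
python3 m.py
```

```text
tester [ 0.57237505  0.16891063 -0.01460867] res mm [[3.2, 2.0], [3.8, 0.0], [-3.5, 3.6], [-4.3, 2.6], [0.1, -43.7], [0.1, -44.5]]
hub [0.57468718 0.26573376 0.153     ] post [0.51759279 0.29010046 0.198     ] 0.07667141363564389 hub in tester [0.00089748 0.09684657]
lever angle from +y open: 1.182028238141113
post scene px [[458.3294588 168.6655403]] hub [[454.47905105 199.48843549]]
tall [ 0.50115679 -0.3580024   0.086     ] sides mm [18.2 24.5 18.2 24.5] ang [ -89.12074388 -179.68623793   90.84759201    0.35573865] scene px [[178.10105209 222.29143629]]
short [ 0.49554473 -0.18584244  0.056     ] sides mm [23.6 16.3 23.6 16.3] ang [ -8.92903762 -98.71129227 171.0330106   81.28191985] scene px [[251.97757197 226.47912249]]
```

```bash
sed -i 's/-210,14/-165,14/g' m.py; cat >> m.py <<'E'
a=-p[2]
for n,c,z in(("tunnel front",[(340,93),(338,198)],.135),("lens front",[(577,155)],.1),("lens body",[(640,112),(713,114),(712,203),(640,199)],.128),("base far",[(746,98),(740,233)],.014)):
    w=onplane("top",f(c),z)[:,:2]-p[:2];print(n,np.round(w@np.array([[np.cos(a),np.sin(a)],[-np.sin(a),np.cos(a)]])*1e3,1).tolist())
q0=current_qpos()
pv=tf(p,np.array([[0,.1,0]]))[0];print("pivot",pv)
for yaw in np.radians([0,45,90,135,-45]):
    for P in((.5,.2,.165),(.57,.36,.165),(.5,-.358,.033),(p[0],p[1],.098),(p[0],p[1],.3)):
        s=solve_ik(P,down(yaw));print(round(np.degrees(yaw)),P,None if s is None else np.round(s,2))
E
python3 m.py
```

```text
tester [ 0.57198063  0.16725249 -0.01555   ] res mm [[3.1, 0.3], [3.6, -1.7], [-3.8, 2.0], [-4.5, 0.9], [0.2, -0.4], [0.2, -1.1]]
hub [0.57468718 0.26573376 0.153     ] post [0.51759279 0.29010046 0.198     ] 0.07667141363564389 hub in tester [0.0011749  0.09851145]
lever angle from +y open: 1.182969567081312
post scene px [[458.3294588 168.6655403]] hub [[454.47905105 199.48843549]]
tall [ 0.50115679 -0.3580024   0.086     ] sides mm [18.2 24.5 18.2 24.5] ang [ -89.12074388 -179.68623793   90.84759201    0.35573865] scene px [[178.10105209 222.29143629]]
short [ 0.49554473 -0.18584244  0.056     ] sides mm [23.6 16.3 23.6 16.3] ang [ -8.92903762 -98.71129227 171.0330106   81.28191985] scene px [[251.97757197 226.47912249]]
tunnel front [[31.3, 71.8], [-31.9, 70.0]]
lens front [[-0.1, -67.1]]
lens body [[26.2, -108.6], [26.4, -152.7], [-27.4, -154.1], [-26.4, -110.6]]
base far [[44.8, -164.6], [-45.2, -163.9]]
pivot [0.57353557 0.2672404 ]
0 (0.5, 0.2, 0.165) [ 0.24  0.36 -0.32  0.89  0.    1.81]
0 (0.57, 0.36, 0.165) [0.45 0.6  0.07 1.04 0.   2.02]
0 (0.5, -0.358, 0.033) [-0.74  0.6
[... 1150 characters left out ...]
  -0.33]
135 (0.5, -0.358, 0.033) [-0.74  0.63 -0.25  0.69  0.   -1.53]
135 (np.float64(0.5719806323612695), np.float64(0.16725249004516618), 0.098) [ 0.16  0.52 -0.25  0.8   0.   -0.62]
135 (np.float64(0.5719806323612695), np.float64(0.16725249004516618), 0.3) [ 0.16  0.38  0.06  1.25  0.   -0.62]
-45 (0.5, 0.2, 0.165) [ 0.24  0.36 -0.32  0.89  0.    2.6 ]
-45 (0.57, 0.36, 0.165) [0.45 0.6  0.07 1.04 0.   2.81]
-45 (0.5, -0.358, 0.033) [-0.74  0.63 -0.25  0.69  0.    1.61]
-45 (np.float64(0.5719806323612695), np.float64(0.16725249004516618), 0.098) [ 0.16  0.52 -0.25  0.8   0.    2.52]
-45 (np.float64(0.5719806323612695), np.float64(0.16725249004516618), 0.3) [0.16 0.38 0.06 1.25 0.   2.52]
```

Everything agrees: tunnel front at 71, lens at −67, body at −153, base at −164, and pivot radius 62 vs 60. I'll push the shutter open with closed fingers.

```bash
cat > push.py <<'E'
from h import *
pv=np.array([.5740,.2667]); th0=-.0155+np.pi/2
def P(v,s,z): # v: angle from open
    a=th0+v; e=np.array([np.cos(a),np.sin(a)]);t=np.array([-e[1],e[0]])
    return [*(pv+.060*e+s*t),z],down(a)
close(20)
v=1.19
p,o=P(v,.05,.26); move_ptp(p,o); print("t",current_t())
move_l(P(v,.05,.167)[0],feed=.15,force_limit=15)
print("touch",move_l(P(v,.021,.167)[0],feed=.06,force_limit=10))
for v in np.arange(1.1,-.061,-.1):
    p,o=P(v,.018,.167); h=move_l(p,feed=.08,rotation=o,force_limit=12)
    if h: print("hit at",v,current_wrist_force()); break
print(v,current_t(),current_ee_pos(),p,current_wrist_force())
cv2.imwrite("pics/p1.png",np.hstack([cv2.resize(snapshot("top")[150:270,10:250],None,fx=1.65,fy=1.65),cv2.resize(snapshot("scene")[110:230,320:560],None,fx=1.65,fy=1.65)]))
E
python3 push.py
```

```text
t 3.7
touch False
-8.881784197001252e-16 8.1083 [0.55491725 0.3267571  0.16668388] [np.float64(0.5569321249684077), np.float64(0.3269717814728082), 0.167] [-4.52789608  0.01375907  1.5305564 ]
```

View pics/p1.png

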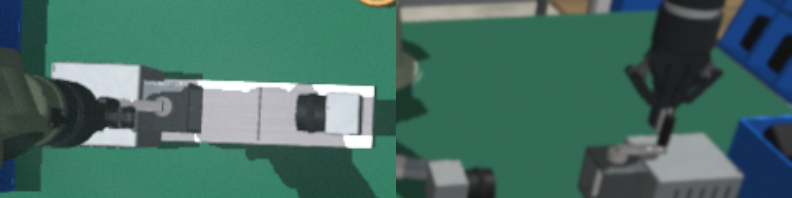

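The lever now lies along the light over the lamp, and the force of 4.5 N says it is at the stop. I'll press a little more, then retreat and check.

```bash
cat > p2.py <<'E'
from h import *
e=np.array(current_ee_pos())
print(move_l(list(e+[.008,0,0]),feed=.03,force_limit=10),np.array(current_ee_pos())-e,current_wrist_force())
e=np.array(current_ee_pos())
move_l(list(e+[-.04,0,0]),feed=.1); e[0]-=.04; e[2]=.29; move_l(list(e),feed=.2)
move_ptp([.50,-.358,.25],down(np.pi/2)) ; print(current_t(),current_qpos())
release()
t=snapshot("top");cv2.imwrite("pics/t2.png",t);cv2.imwrite("pics/s2.png",snapshot("scene"))
cv2.imwrite("pics/p2.png",cv2.resize(t[175:275,30:250],(792,360),interpolation=cv2.INTER_CUBIC))
E
python3 p2.py
```

```text
True [-0.00034513 -0.0001003  -0.00090122] [-1.74078751 -0.04114418  0.26515928]
12.175 [-7.39824453e-01  4.37875895e-01  2.30238533e-02  1.15584516e+00
  1.93017554e-04 -7.41259228e-01]
```

View pics/p2.png

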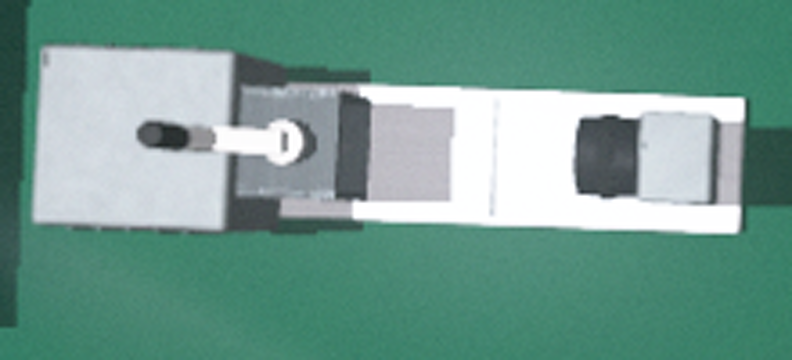

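View pics/s2.png

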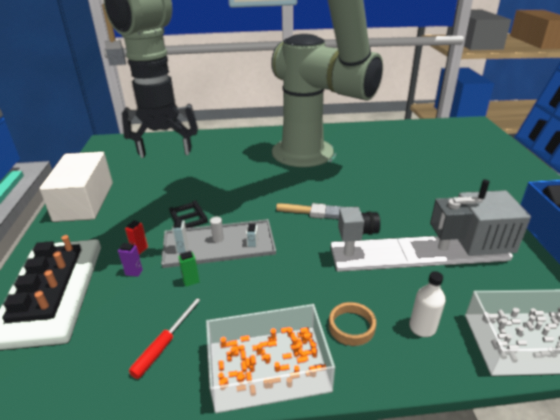

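The shutter is open: the lever runs along +y, with the post at (150,133) in the crop. The gripper is above the tall cell at scene (180,235), so now I'll grasp it.

```bash
cat > g.py <<'E'
from h import *
s=cv2.imread("pics/s2.png");g=cv2.cvtColor(s,cv2.COLOR_BGR2GRAY);m=np.zeros_like(g);m[212:232,168:190]=(g[212:232,168:190]<75)*255
n,_,st,ce=cv2.connectedComponentsWithStats(m);print([(st[i].tolist(),ce[i].round(1)) for i in range(1,n)], proj("scene",[.5012,-.358,.086]))
o=down(np.pi/2+.01)
move_ptp([.501,-.358,.15],o)
print(move_l([.501,-.358,.034],feed=.1,force_limit=8),current_ee_pos(),current_wrist_force())
t=snapshot("top")
close(25);wait(.2);print(current_t(),current_opening(),current_gripper_force(),current_wrist_force())
cv2.imwrite("pics/g1.png",np.hstack([cv2.resize(t[200:300,320:460],None,fx=2.8,fy=2.8),cv2.resize(snapshot("scene")[150:250,110:250],None,fx=2.8,fy=2.8)]))
E
python3 g.py
```

```text
[([168, 212, 22, 15, 202], array([177.5, 217.7])), ([186, 222, 4, 6, 20], array([187.6, 224.5]))] [[178.09990811 222.30216521]]
False [ 0.50146244 -0.35844393  0.03474135] [0.15435088 0.61820088 0.60893757]
15.6833 0.02382045071748812 32.74468660354614 [ 0.75232719 -0.96117797  0.86760625]
```

View pics/g1.png

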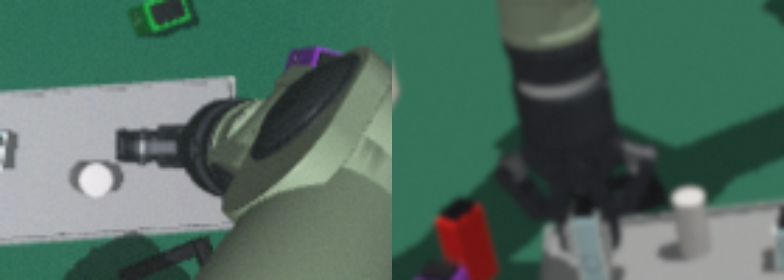

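The opening is 23.8 mm, which matches the 24 mm frosted width. In the scene view the cell stands upright between the fingers with the window facing the camera. Now lift, carry and lower.

```bash
cat > c.py <<'E'
from h import *
e=np.array(current_ee_pos()); move_l([e[0],e[1],.25],feed=.1); wait(.3)
print(current_t(),current_opening(),current_gripper_force())
o=down(-.0155)
move_ptp([.572,.1673,.26],o); print(current_t(),current_ee_pos())
cv2.imwrite("pics/sA.png",snapshot("scene"))
print(move_l([.572,.1673,.1007],feed=.08,force_limit=10)); wait(.4)
print(current_t(),current_ee_pos(),R.from_quat(current_tool_rot()).as_matrix()[:,1],current_opening(),current_gripper_force(),current_wrist_force())
s=snapshot("scene");t=snapshot("top");cv2.imwrite("pics/sB.png",s);cv2.imwrite("pics/tB.png",t)
print("ring px",proj("scene",[.572,.1673,.1]),"bottom",proj("scene",[.59,.1673,.072]))
cv2.imwrite("pics/c1.png",np.hstack([cv2.resize(s[160:260,330:450],None,fx=3.3,fy=3.3,interpolation=cv2.INTER_CUBIC),cv2.resize(t[165:265,110:230],None,fx=3.3,fy=3.3,interpolation=cv2.INTER_CUBIC)]))
E
python3 c.py
```

```text
18.3417 0.02353715490678429 32.72389054298401
20.475 [0.5721954  0.16676615 0.26000026]
False
23.0667 [0.57204225 0.16729286 0.1007616 ] [ 9.99879896e-01 -1.54978713e-02  1.01190269e-04] 0.023821547824229565 32.58628070354462 [-0.87863247 -0.44638237 -1.33162458]
ring px [[407.50072729 220.97329631]] bottom [[408.20897144 235.56376047]]
```

View pics/c1.png

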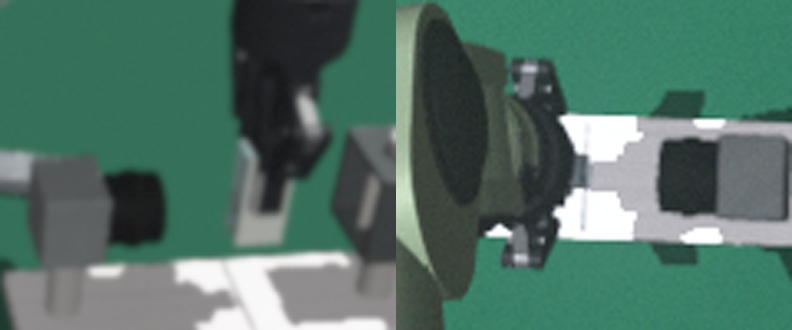

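The cell hangs upright mid-gap. Its lower front edge is at scene (408,234), against a predicted (408,235.5), so its position and height agree to about 3 mm. It is clear of the tester, so I'm handing in.

```bash
python3 -c "
from plant import *
print(hand_in(),current_t())"
```

```text
the job is handed in; nothing more can be done
the job is handed in; nothing more can be done
```

The job is handed in (no verdict was returned): the shutter is at its open stop, and the tall cell is held upright by its frosted faces, mid-gap on the light line, about 3 mm or better by the camera check.

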